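# Empty the drop-bottom specimen box into its catch tray

### The arm

A 7-joint arm with a two-finger parallel gripper is mounted at the origin on the work surface. World frame = base frame: x ahead of the robot, y to its left, z up, the work surface at z = 0. Lengths are in m, angles in rad, forces in N, time in s.
With the tool pointing down it reaches from about 0.35 to 0.9 m from the base axis. Payload 8.1 kg.
Tool frame: the origin (TCP) lies midway between the tips of the shut fingers; the grasp point (between the pads) lies 19 mm behind it; z points along the fingers, y is the direction in which the jaws open and shut (so a half turn about z gives the same grasp; the last joint's range is limited). The gripper opens to 92 mm and grips with 3 to 60 N. Pads are 19 mm wide; open, the fingers measure 130 mm over their backs; the gripper's body (75 mm by 190 mm) begins 47 mm behind the grasp point.
Start: joints at [-1.252, 0.434, 0.025, 1.573, -0.012, 1.134, -0.075], TCP at [0.256, 0.57, 0.227] pointing down, gripper open.
Joint ranges: [-2.62, 2.62], [-0.44, 2.09], [-1.27, 1.32], [0.08, 2.57], [-1.32, 4.46], [0.12, 2], [-2.74, 2.74]. Speed limits (rad/s): [2.22, 2.22, 3.01, 3.01, 3.14, 3.14, 3.14].

### API

Orientations are given as a rotation vector (axis times angle).
In Python, from cell import monitor, get_image, get_calibration, workorder, look_for, masks_of gives the robot as it stands.
- The arm moves only by the shell command python3 -m crank 'ROWS' [FORCE]. ROWS is JSON, a list of rows, each a list of 3 entries, a list of its own where there are three numbers: the shift along the tool's x, y, z in cm, then the turn about the tool's z in degrees, then the closure in counts, from 0 (fully open) to 255 (shut). A call has 1 to 5 rows; each row shifts and turns the commanded pose from where the row before left it, along the tool's axes as they then stand; what a row does not reach is not made up. A row lasts 1/10 s, in which the tool goes at most 50 mm and 8.59 degrees, less where a joint would pass 70% of its speed; a pose out of reach is approached as far as the arm can. A call with a gripper value outside its range is refused whole. The fingers move at their own pace and stop on an object; FORCE is the grip in N (left out, the last holds). Time passes only in rows, so rows that do not move let the fingers close. It gives the time, the measured TCP pose, the force and the opening at its end, in the units of the state.
- monitor.observe(): the state, without advancing time (a new reading comes with each control period).
- get_image(name): name is "scene" or "top" or "wrist"; returns (picture, depth): 400x640x3 uint8, red, green, blue; 400x640 float32, m along the optical axis (not along the pixel's ray), 0 where there is no reading.
- get_calibration(name): a dict with "fx", "fy", "cx", "cy" (pixels), "D" ([k1, k2, p1, p2, k3] as OpenCV has them; the pictures are not rectified), "R" (3x3) and "t" (3): a world point X has camera coordinates R X + t. Camera axes: x right, y down, z forward; pixel columns grow to the right and rows downward; lengths in m; the calibration is good to about 2 mm. A picture is of the moment at which its call begins: read the wrist's pose just before it. get_calibration takes no time and is no camera call; for the wrist camera it gives the pose at the moment of the call.
- workorder.sign_off(): hands the job in, once; it reports no verdict.
Trained networks look in the newest picture that a camera, given by its name, has taken for a name from the list of things; names that differ only in an ending like _2 or _b are one class to them, and where a whole thing is asked for, a point or a joint stands for the part that bears it (a point fixed in the world has none). Each returns a list of dicts, best first, with "score" (0 to 1); they miss things now and then, are a little off and sometimes report something else, mostly with a low value. They report only what shows in the picture. A call takes as long as a camera call.
- look_for(label, camera): "location" ([x, y, z] in m, in world coordinates, good to about 4 mm: the middle of the surface that is visible of it).
- masks_of(label, camera): "region" (400x640 bool, what is visible of it).
The state is a dict: "clock": time; "joints": joint angles; "dq": joint speeds; "joint_efforts": joint torques, N m; "position": TCP position; "ee_rot": TCP orientation; "force": force on the tool from outside, world axes, zero at the start; "ft_torque": the same for the moment, N m; "width": opening from 0.0 (shut) to 1.0 (fully open).
Only numpy, scipy, OpenCV 4.12 (cv2) and the standard library are available. Lean on these libraries where they do the work, as an engineer would, in place of code of your own. Each camera call takes 0.05 s, during which the arm holds its last target.

### The job

Set the catch tray on the bench under the drop-bottom specimen box, then push the red latch paddle over towards the box so that the floor swings open and all four test bars fall into the tray. Then bring the loaded tray back and set it flat in the middle of its mat, with all four bars in it, and let go. Do not knock or shift the case, the jar, the bottle or the beaker.

Things in the scene. Friction and masses are not known exactly. Their poses are not given: they have to be found in the camera images.
- dropbox: Fixed open-topped aluminium box, 132 x 132 mm outside, on a column behind it; free below at front (-x) and sides. Left or right of the bench's middle, turned up to 0.2 rad. Origin on the bench under the box's centre, x away from the robot, z up. Rim 240 mm high; skirts reach down to 140 mm, so keep what passes under lower. Column and its foot plate: from x = +105 mm back, foot 140 mm wide.
- trapdoor (a joint): Hinged steel floor of the box, top at 185 mm height, carrying the four bars; 119 mm long, hinge along y at x = +62 mm of the dropbox. 0 = shut (held by the latch), 1.48 rad = hanging open, its lower edge then at x = +51 mm, 63 mm above the bench. It falls open by itself once unlatched, within half a second, and stays open.
- latch (a joint): Red sprung latch lever on the box's -y side, pivot along the dropbox x axis at x = -30 mm, y = -81 mm, height 216 mm. 0 = latched (the spring brings it back). Pushing its paddle in the +y direction of the dropbox turns it up to 0.7 rad; from about 0.35 rad the floor is free. Takes 2 to 5 N at the paddle.
- latch_paddle (a point): Centre of the red paddle on the latch lever, 68 mm above its pivot (height 284 mm when latched): 46 mm along x, 10 mm thick along y, 42 mm high. It is 85 mm to the -y side of the box's centre and 30 mm towards the front. Axes as the dropbox when latched.
- tray_mid (a point): Centre of the grey metal catch tray's pan, half-way up (21 mm above its underside): an open pan 158 x 158 mm outside, 42 mm high, walls 4 mm, with a handle that sticks out on its -x side. 0.22 kg. Starts roughly on the mat. x points from the handle to the pan, z up.
- tray_fin (a point): Grip point of the tray's handle, on its blue upright fin: 155 mm from the pan's centre on its -x side, 45 mm above the tray's underside. The fin is 14 mm thick (y), 56 mm long (x) and reaches from 2 to 75 mm above the tray's underside; a flat strip, 10 mm high, joins it to the pan. Same axes as tray_mid.
- mat: Thin square sheet, 250 x 250 mm, pale grey with a teal border line, fixed flat on the bench on the side of the bench away from the box. Origin at its centre; it can be slid over freely.
- bar_a_mid (a point): Centre of a white round test bar, 24 mm diameter, 72 mm long along its y, 42 g.
- bar_b_mid (a point): Centre of a green square test bar, 20 x 20 mm, 76 mm long along its y, 42 g.
- bar_c_mid (a point): Centre of a yellow round test bar, 24 mm diameter, 72 mm long along its y, 42 g.
- bar_d_mid (a point): Centre of an orange square test bar, 20 x 20 mm, 76 mm long along its y, 42 g.
- case_mid (a point): Centre of a closed yellow case, 100 (x) x 66 (y) mm and 42 mm high, standing between the box and the mat. Leave alone.
- jar_mid (a point): Centre of an amber jar, 60 mm diameter, 100 mm high, standing at the back between the box and the mat. Leave alone.
- flask_mid (a point): Centre of a white bottle, 58 mm diameter, 140 mm high, standing at the left or right outer side. Leave alone.
- beaker_mid (a point): Centre of a steel beaker, 64 mm diameter, 85 mm high, standing at the left or right outer side. Leave alone.

How it is judged:
On the way, in this order (a step that is already met when the one before it is completed fails the run):
1. the tray stands flat under the box (pan's centre within 50 mm of the box's centre, seen from above) while the floor is still shut (horizontal distance between tray_mid and dropbox below 0.05 m and angle between tray_mid's own z axis and vertical below 0.06 rad and height (world z) of tray_mid below 0.027 m and value of joint trapdoor below 0.15 rad), for 0.2 s.
2. the floor hangs open and all four bars lie in the tray under the box (value of joint trapdoor above 1 rad and horizontal distance between tray_mid and dropbox below 0.06 m and x of bar_a_mid in the frame of tray_mid between -0.079 and 0.079 m and y of bar_a_mid in the frame of tray_mid between -0.079 and 0.079 m and z of bar_a_mid in the frame of tray_mid between -0.03 and 0.05 m and x of bar_b_mid in the frame of tray_mid between -0.079 and 0.079 m and y of bar_b_mid in the frame of tray_mid between -0.079 and 0.079 m and z of bar_b_mid in the frame of tray_mid between -0.03 and 0.05 m and x of bar_c_mid in the frame of tray_mid between -0.079 and 0.079 m and y of bar_c_mid in the frame of tray_mid between -0.079 and 0.079 m and z of bar_c_mid in the frame of tray_mid between -0.03 and 0.05 m and x of bar_d_mid in the frame of tray_mid between -0.079 and 0.079 m and y of bar_d_mid in the frame of tray_mid between -0.079 and 0.079 m and z of bar_d_mid in the frame of tray_mid between -0.03 and 0.05 m), for 0.3 s.
At the end, for the whole second after the job is handed in: The tray stands flat on the bench with its pan's centre within 40 mm of the mat's centre, seen from above; all four bars lie in its pan; the box's floor hangs open (over 1.0 rad) (horizontal distance between tray_mid and mat below 0.04 m and angle between tray_mid's own z axis and vertical below 0.06 rad and height (world z) of tray_mid below 0.027 m and value of joint trapdoor above 1 rad and x of bar_a_mid in the frame of tray_mid between -0.079 and 0.079 m and y of bar_a_mid in the frame of tray_mid between -0.079 and 0.079 m and z of bar_a_mid in the frame of tray_mid between -0.03 and 0.05 m and x of bar_b_mid in the frame of tray_mid between -0.079 and 0.079 m and y of bar_b_mid in the frame of tray_mid between -0.079 and 0.079 m and z of bar_b_mid in the frame of tray_mid between -0.03 and 0.05 m and x of bar_c_mid in the frame of tray_mid between -0.079 and 0.079 m and y of bar_c_mid in the frame of tray_mid between -0.079 and 0.079 m and z of bar_c_mid in the frame of tray_mid between -0.03 and 0.05 m and x of bar_d_mid in the frame of tray_mid between -0.079 and 0.079 m and y of bar_d_mid in the frame of tray_mid between -0.079 and 0.079 m and z of bar_d_mid in the frame of tray_mid between -0.03 and 0.05 m); the robot touches nothing.
It fails at once if the yellow case is shifted by more than 25 mm or tipped (distance of case_mid from where it was at the start of the episode above 0.025 m or angle between case_mid's own z axis and vertical above 0.35 rad).
It fails at once if the amber jar is shifted by more than 25 mm or tipped (distance of jar_mid from where it was at the start of the episode above 0.025 m or angle between jar_mid's own z axis and vertical above 0.35 rad).
It fails at once if the white bottle is shifted by more than 25 mm or tipped (distance of flask_mid from where it was at the start of the episode above 0.025 m or angle between flask_mid's own z axis and vertical above 0.35 rad).
It fails at once if the steel beaker is shifted by more than 25 mm or tipped (distance of beaker_mid from where it was at the start of the episode above 0.025 m or angle between beaker_mid's own z axis and vertical above 0.35 rad).
It also fails if it takes over 72 s, if anything falls off the work surface, if the arm or the gripper's body presses on something with over 40 N, if the wrist force passes 120 N, or if a joint passes its speed limit or range.

## Working session

There is one attempt and no reset: what is moved stays moved. The work goes in short steps, Python scripts to look and compute and a shell command to move; the robot and the scene stay as the last step left them, time stands still between calls to the robot, and variables do not carry over. Pictures are saved under pics/ and viewed, and the job is handed in when it is done.

```bash
ls; mkdir -p pics
python3 - <<'E'
from cell import monitor,get_image,get_calibration
import cv2
print(monitor.observe())
for n in ["scene","top"]:
    im,d=get_image(n); cv2.imwrite(f"pics/{n}0.png",im[:,:,::-1])
    c=get_calibration(n); print(n,c)
E
```

```text
pics
{'clock': 0.0, 'joints': array([-1.25159089,  0.43522649,  0.02497068,  1.57411143, -0.01164017,
        1.13401973, -0.07511091]), 'dq': array([ 2.33551177e-04,  2.03316489e-04,  3.39905205e-04, -9.08137352e-04,
        5.38871135e-05, -1.12922716e-03, -2.30025994e-04]), 'joint_efforts': array([ 7.73341289e-04, -6.67853951e+01,  9.85158384e-01, -3.14451993e+01,
       -6.06325851e-02,  4.28126310e-02,  1.28104075e-04]), 'position': array([0.25570339, 0.56971795, 0.22593723]), 'ee_rot': array([-6.57767978e-01, -3.07172346e+00,  2.51819913e-03]), 'force': array([0.31951801, 0.36430428, 0.96380926]), 'ft_torque': array([0.06601227, 0.00973327, 0.00966266]), 'width': 0.9996991605940667}
scene {'fx': 389.35213279650867, 'fy': 389.35213279650867, 'cx': 327.35341310166365, 'cy': 194.54770007182782, 'D': array([0.02059146, 0.        , 0.        , 0.        , 0.        ]), 'R': array([[-0.84456962,  0.53543922,  0.00264489],
       [ 0.36938217,  0.58620299, -0.72105677],
       [-0.38763252, -0.60800567, -0.69287094]]), 't': array([ 0.53522652, -0.09776805,  1.51502001])}
top {'fx': 432.43433288910893, 'fy': 432.43433288910893, 'cx': 319.59475931958883, 'cy': 195.5908201885318, 'D': array([-0.08664272,  0.        ,  0.        ,  0.        ,  0.        ]), 'R': array([[ 0.05073586, -0.99870962, -0.00222984],
       [-0.97569438, -0.04908982, -0.21356653],
       [ 0.21318148,  0.01301113, -0.97692598]]), 't': array([-0.01397442,  0.65665818,  1.4115136 ])}
```

View pics/scene0.png

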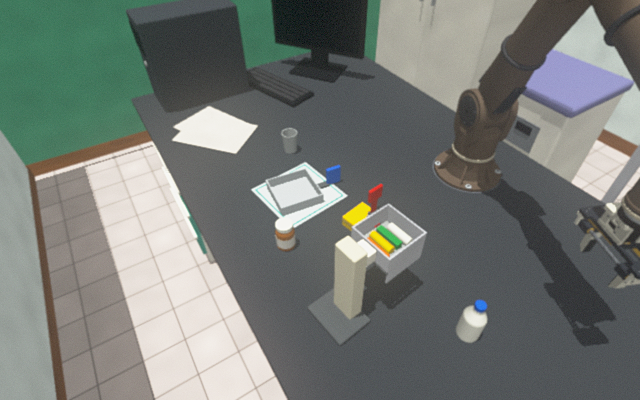

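View pics/top0.png

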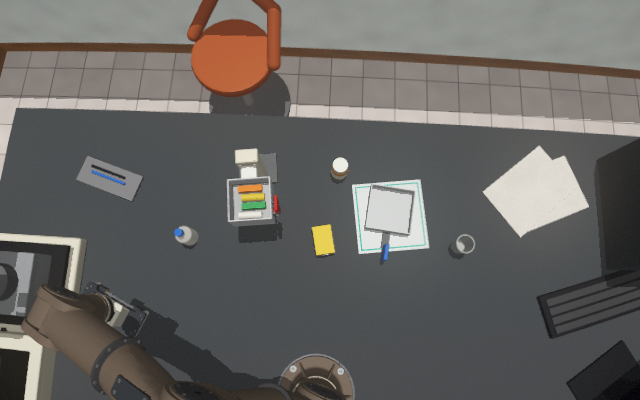

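The scene view shows the box (~390,235), the tray on its mat (295,190) and the case (358,216). In the top view the box is at (252,200), the paddle (276,204), the tray (389,210), its fin (386,252), the case (323,240), the jar (340,168), the bottle (186,236) and the beaker (463,243). Next I measure.

```bash
cat > h.py <<'E'
import numpy as np, cv2
from cell import monitor,get_image,get_calibration,look_for,masks_of
def ray_plane(cam,uv,z):
    c=get_calibration(cam); K=np.array([[c['fx'],0,c['cx']],[0,c['fy'],c['cy']],[0,0,1]])
    p=cv2.undistortPoints(np.asarray(uv,float).reshape(-1,1,2),K,c['D'])[:,0]
    d=np.c_[p,np.ones(len(p))]@c['R']; o=-c['R'].T@c['t']
    return o+d*((z-o[2])/d[:,2])[:,None]
def cloud(cam,depth,mask):
    c=get_calibration(cam); K=np.array([[c['fx'],0,c['cx']],[0,c['fy'],c['cy']],[0,0,1]])
    v,u=np.nonzero(mask&(depth>0))
    p=cv2.undistortPoints(np.c_[u,v].astype(float).reshape(-1,1,2),K,c['D'])[:,0]
    P=np.c_[p,np.ones(len(p))]*depth[v,u][:,None]
    return (P-c['t'])@c['R']
def proj(cam,X):
    c=get_calibration(cam); K=np.array([[c['fx'],0,c['cx']],[0,c['fy'],c['cy']],[0,0,1]])
    return cv2.projectPoints(np.asarray(X,float).reshape(-1,1,3),cv2.Rodrigues(c['R'])[0],c['t'],K,c['D'])[0][:,0]
E
python3 - <<'E'
from h import *
np.set_printoptions(precision=4,suppress=True)
for cam in ["top","scene"]:
    im,d=get_image(cam); np.save(f"pics/{cam}d.npy",d)
    for l in ["dropbox","latch_paddle","tray_mid","tray_fin","mat","case_mid","jar_mid","flask_mid","beaker_mid"]:
        r=masks_of(l,cam)
        for q in r[:1]:
            m=q['region']; np.save(f"pics/{cam}_{l}.npy",m)
            C=cloud(cam,d,m)
            print(cam,l,round(q['score'],2),m.sum(),"med",np.median(C,0),"lo",np.percentile(C,2,0),"hi",np.percentile(C,98,0))
            rect=cv2.minAreaRect(C[:,:2].astype(np.float32)*1000); print("   rect",np.round(rect[0],1),np.round(rect[1],1),round(rect[2],1))
print(monitor.observe()['clock'])
E
```

```text
top dropbox 0.96 2697 med [0.6587 0.2242 0.2012] lo [0.5306 0.1417 0.0089] hi [0.8067 0.3    0.2959]
   rect [685.5 257.2] [310.9 207.6] 7.9
top tray_mid 0.69 2455 med [ 0.6246 -0.227   0.0051] lo [ 0.469  -0.3106 -0.0029] hi [ 0.712  -0.1489  0.0723]
   rect [ 586.4 -227.6] [172.  278.2] 82.2
top tray_fin 0.85 2363 med [ 0.6247 -0.2271  0.0052] lo [ 0.4745 -0.3089 -0.0028] hi [ 0.7104 -0.1506  0.0726]
   rect [ 585.2 -228.3] [168.2 275.2] 85.2
top case_mid 0.81 594 med [0.5114 0.0012 0.0412] lo [ 0.4617 -0.0349  0.0013] hi [0.5638 0.0393 0.0475]
   rect [514.   3.] [109.7  72.2] 10.3
top jar_mid 0.59 341 med [ 0.7522 -0.0442  0.0951] lo [ 0.7332 -0.0779 -0.0034] hi [ 0.7883 -0.0161  0.1044]
   rect [776.1 -47.1] [63.6 89.4] 89.2
top flask_mid 0.72 327 med [0.4924 0.4595 0.0923] lo [0.469  0.4427 0.0145] hi [0.521  0.489  0.1416]
   rect [497.3 481.1] [79.7 56.4] 86.5
top beaker_mid 0.57 313 med [ 0.5171 -0.4864  0.0521] lo [ 0.4878 -0.5028  0.001 ] hi [ 0.5409 -0.4473  0.0891]
   rect [ 513.9 -475. ] [57.8 58.8] 2.4
scene dropbox 0.66 6478 med [0.7167 0.2611 0.1928] lo [0.5335 0.146
[... 590 characters left out ...]
0.4836 -0.3589 -0.003 ] hi [ 0.7397 -0.1028  0.0056]
   rect [ 610.  -232.1] [254.  255.8] 7.2
scene case_mid 0.84 417 med [ 0.5276 -0.0015  0.0413] lo [ 0.47   -0.0328  0.0016] hi [0.5649 0.0273 0.0452]
   rect [513.2 -15.2] [107.9  81.2] 12.4
scene jar_mid 0.93 556 med [ 0.7702 -0.0247  0.0719] lo [ 0.7405 -0.0619  0.0092] hi [ 0.792  -0.0129  0.1025]
   rect [772.2 -52.9] [57.  89.6] 30.8
scene flask_mid 0.65 901 med [0.5157 0.4802 0.086 ] lo [0.4882 0.4503 0.005 ] hi [0.5292 0.5021 0.1405]
   rect [481.2 450.8] [118.2  55.8] 45.9
scene beaker_mid 0.59 326 med [ 0.5171 -0.4578  0.0602] lo [ 0.4862 -0.5045  0.0041] hi [ 0.5433 -0.4421  0.0853]
   rect [ 496.6 -504.6] [140.6  60.5] 63.2
1.1
```

Run:
```python
from h import *
np.set_printoptions(precision=4,suppress=True)
ims={}
for cam in ["top","scene"]:
    im,d=get_image(cam); yy,xx=np.mgrid[:400,:640]
    allm=np.ones((400,640),bool); C=cloud(cam,d,allm); pix=np.argwhere(d>0)
    col=im[pix[:,0],pix[:,1]].astype(int)
    def rect(sel,name):
        P=C[sel]
        # remove outliers
        q=P[:,:2]; lo,hi=np.percentile(q,1.5,0),np.percentile(q,98.5,0)
        k=np.all((q>=lo-.003)&(q<=hi+.003),1); q=q[k]
        r=cv2.minAreaRect((q*1000).astype(np.float32)); print(cam,name,len(q),np.round(r[0],1),np.round(r[1],1),round(r[2],1),'zmed',np.median(P[:,2]))
    hsv=cv2.cvtColor(im,cv2.COLOR_RGB2HSV)[pix[:,0],pix[:,1]].astype(int)
    x,y,z=C.T
    box=(abs(x-.63)<.12)&(abs(y-.22)<.12)
    rect(box&(z>.23)&(z<.25)&(hsv[:,1]<60),'rim')
    red=((hsv[:,0]<6)|(hsv[:,0]>174))&(hsv[:,1]>140)&box&(z>.255)
    print('red',red.sum(),C[red].mean(0),C[red].min(0),C[red].max(0)); rect(red,'red')
    rect((abs(x-.62)<.12)&(abs(y+.23)<.12)&(z>.035)&(z<.05)&(hsv[:,1]<80),'trayrim')
    blue=(hsv[:,0]>100)&(hsv[:,0]<125)&(hsv[:,1]>120)&(abs(x-.47)<.08)&(abs(y+.22)<.1)
    rect(blue&(z>.06),'fintop'); rect(blue,'fin')
    teal=(hsv[:,0]>75)&(hsv[:,0]<98)&(hsv[:,1]>60)&(abs(x-.61)<.2)&(abs(y+.23)<.2)&(abs(z)<.012)
    rect(teal,'teal')
    rect((abs(x-.51)<.09)&(abs(y)<.07)&(z>.034)&(z<.05)&(hsv[:,1]>100),'case top')
    rect((abs(x-.77)<.06)&(abs(y+.045)<.06)&(z>.09)&(z<.11),'jar top')
    rect((abs(x-.5)<.07)&(abs(y-.47)<.07)&(z>.03)&(z<.15),'flask')
    rect((abs(x-.515)<.07)&(abs(y+.47)<.07)&(z>.07)&(z<.1),'beaker')
    b=(abs(x-.63)<.07)&(abs(y-.22)<.07)&(z<.235)&(z>.17)
    f=im.copy()
    a=slice(140,290),slice(210,440)
    if cam=='scene': a=slice(150,290),slice(240,450)
    cv2.imwrite(f"pics/{cam}_c1.png",cv2.resize(im[a][:,:,::-1],None,fx=3,fy=3,interpolation=cv2.INTER_CUBIC))
```

```text
top rim 516 [622.  234.7] [177.3 133.8] 7.0 zmed 0.23662249883503494
red 66 [0.5771 0.1415 0.2984] [0.5585 0.136  0.2698] [0.6002 0.1469 0.3086]
top red 66 [579.4 141.5] [41.8  9.1] 3.6 zmed 0.301962583459906
top trayrim 247 [ 631.1 -230.1] [160.  160.1] 83.5 zmed 0.040959020428492754
top fintop 70 [ 476.4 -211.9] [13.6 52.1] 84.0 zmed 0.0735636333677832
top fin 72 [ 476.4 -211.9] [13.6 52.1] 84.0 zmed 0.07328958409258422
top teal 219 [ 612.1 -232.2] [231.5 230.1] 7.6 zmed 0.0007887844578916653
top case top 539 [511.2   0.8] [99.9 65.6] 11.0 zmed 0.041509732089216204
top jar top 189 [762.1 -45.4] [53.4 48.2] 2.2 zmed 0.0994542943851511
top flask 309 [496.2 465.1] [49.5 57.7] 80.7 zmed 0.09392129918885056
top beaker 106 [ 514.  -476.7] [60.8 59. ] 67.4 zmed 0.08267277870542203
scene rim 876 [641.8 237.7] [218.2 133.4] 7.1 zmed 0.2372325301807776
red 168 [0.5849 0.1484 0.2894] [0.561  0.1389 0.2552] [0.6037 0.1527 0.3078]
scene red 168 [582.6 146. ] [42.9 12. ] 8.1 zmed 0.2917711202820078
scene trayrim 281 [ 630.2 -225.9] [166.2 159.8] 83.6 zmed 0.04026347976238967
scene fintop 76 [ 478.7 -207.8] [16.9 55.2] 85.3 zmed 0.07206626845145378
scene fin 215 [ 478.8 -207. ] [18.3 55.2] 84.1 zmed 0.04902602892524641
scene teal 73 [ 609.9 -231.5] [232.8 230.6] 7.2 zmed 0.001216882127407919
scene case top 353 [513.3  -0.4] [99.8 57.5] 10.5 zmed 0.04175233800222911
scene jar top 209 [762.2 -42.8] [54.8 49.1] 58.6 zmed 0.09927614888478868
scene flask 779 [507.7 475.3] [44.2 56.1] 3.4 zmed 0.09176240346259286
scene beaker 116 [ 513.9 -472.5] [66.3 62.1] 83.9 zmed 0.07970745183476574
```

Run:
```python
import cv2
for c in ['top','scene']: print(cv2.imread(f'pics/{c}_c1.png').shape)
```

```text
(450, 690, 3)
(420, 630, 3)
```

View pics/top_c1.png

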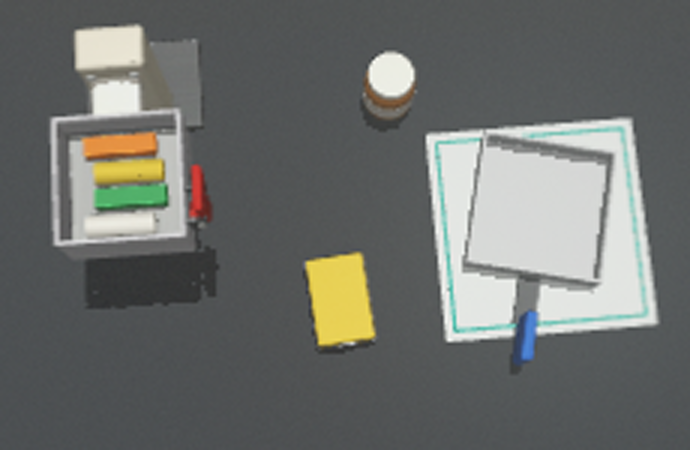

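Run:
```python
from h import *
np.set_printoptions(precision=4,suppress=True)
im,d=get_image("top")
uv=np.array([[51,117],[181,109],[194,238],[54,246]])/3+[210,140]-.33
P=ray_plane("top",uv,.24);print(P, P.mean(0))
for i in range(4):
    e=P[(i+1)%4]-P[i];print(np.hypot(*e[:2]),np.degrees(np.arctan2(e[1],e[0])))
im,d=get_image("scene");C=cloud("scene",d,np.ones((400,640),bool));x,y,z=C.T
s=(z>.23)&(z<.25)&(abs(x-.62)<.12)&(abs(y-.22)<.12)
c,sn=np.cos(np.radians(5)),1
import sys
for cam in ["top","scene"]:
    if cam=="top": im,d=get_image("top");
    else: im,d=get_image("scene")
    C=cloud(cam,d,np.ones((400,640),bool));x,y,z=C.T
    s=(z>.23)&(z<.246)&(abs(x-.62)<.12)&(abs(y-.22)<.12)
    best=None
    for yaw in np.radians(np.arange(-12,12.1,.5)):
        R=np.array([[np.cos(yaw),np.sin(yaw)],[-np.sin(yaw),np.cos(yaw)]])
        q=C[s][:,:2]@R.T
        h=np.histogram(q[:,0],np.arange(.4,.9,.002))[0]; g=np.histogram(q[:,1],np.arange(-.1,.5,.002))[0]
        sc=(h**2).sum()+(g**2).sum()
        if best is None or sc>best[0]: best=(sc,yaw,h,g)
    yaw=best[1];print(cam,np.degrees(yaw))
    print([(round(.4+.002*i+.001,3),n) for i,n in enumerate(best[2]) if n>12]);print([(round(-.1+.002*i+.001,3),n) for i,n in enumerate(best[3]) if n>12])
```

```text
[[0.6584 0.3044 0.24  ]
 [0.6733 0.1718 0.24  ]
 [0.5411 0.1488 0.24  ]
 [0.5257 0.2885 0.24  ]] [0.5996 0.2284 0.24  ]
0.13348427043365452 -83.56847557062787
0.13423158193494353 -170.1278916310466
0.14062728354000717 96.27839339878386
0.13361691364384365 6.82310806334043
top 6.5
[(0.557, np.int64(39)), (0.559, np.int64(29)), (0.685, np.int64(36)), (0.687, np.int64(27)), (0.689, np.int64(14)), (0.729, np.int64(16))]
[(0.097, np.int64(29)), (0.099, np.int64(28)), (0.141, np.int64(13)), (0.147, np.int64(13)), (0.157, np.int64(14)), (0.159, np.int64(13)), (0.163, np.int64(16)), (0.169, np.int64(13)), (0.225, np.int64(39)), (0.227, np.int64(26)), (0.229, np.int64(13))]
scene 7.0
[(0.559, np.int64(27)), (0.561, np.int64(75)), (0.563, np.int64(66)), (0.687, np.int64(38)), (0.689, np.int64(79)), (0.691, np.int64(61)), (0.693, np.int64(15)), (0.695, np.int64(16)), (0.699, np.int64(16)), (0.705, np.int64(13)), (0.707, np.int64(13)), (0.709, np.int64(16))]
[(0.075, np.int64(19)), (0.093, np.int64(37)), (0.095, np.int64(72)), (0.097, np.int64(31)), (0.153, np.int64(14)), (0.171, np.int64(13)), (0.173, np.int64(14)), (0.177, np.int64(13)), (0.179, np.int64(16)), (0.183, np.int64(14)), (0.191, np.int64(18)), (0.193, np.int64(40)), (0.219, np.int64(16)), (0.221, np.int64(43)), (0.223, np.int64(97))]
```

View pics/scene_c1.png

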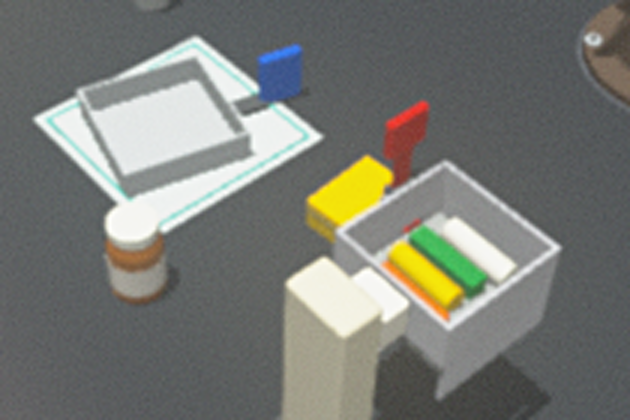

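Box centre ≈ (0.600, 0.231) with yaw ≈ 6.7°. The paddle measures (0.580, 0.144), which agrees with the geometry given. The tray is at (0.631, -0.229) with yaw -6.6°, its fin at (0.477, -0.211), and the mat centre at (0.611, -0.232). I start moving now.

```bash
cat >> h.py <<'E'
from scipy.spatial.transform import Rotation as Ro
def go(p,yawy=None):
    "print shift in tool cm needed after turning tool y to world angle yawy (deg)"
    s=monitor.observe(); R=Ro.from_rotvec(s['ee_rot']).as_matrix()
    cur=np.degrees(np.arctan2(R[1,1],R[0,1])); yawy=cur if yawy is None else yawy
    a=np.radians(yawy); Y=np.array([np.cos(a),np.sin(a),0]); Z=np.array([0,0,-1.]); X=np.cross(Y,Z)
    d=np.asarray(p)-s['position']
    Rr=R.T@d*100
    print('t',round(s['clock'],2),'pos',s['position'].round(4),'yawY',cur.round(2),'tilt',np.degrees(np.arccos(-R[2,2])).round(2),'w',round(s['width'],3),'F',s['force'].round(1))
    print(' turn about tool z (deg)',round(cur-yawy,2),' then shift cm',np.round([X@d*100,Y@d*100,Z@d*100],2),' shift in present axes',Rr.round(2))
E
python3 -c "
from h import *
go([.477,-.211,.15],83.4)"
```

```text
t 1.4 pos [0.2559 0.5702 0.2268] yawY 65.83 tilt 0.01 w 1.003 F [-0.2 -0.6  0.2]
 turn about tool z (deg) -17.57  then shift cm [-30.94 -75.06   7.68]  shift in present axes [-52.16 -62.22   7.67]
```

```bash
python3 -m crank '[[[0,0,0],-5.9,0],[[0,0,0],-5.9,0],[[0,0,0],-5.8,0],[[-1,-2.5,0],0,0],[[-1.5,-4,0],0,0]]' 60; python3 -c "
from h import *
go([.477,-.211,.15],83.4)"
```

```text
clock: 1.9
position: [0.2722, 0.504, 0.2263]
ee_rot: [-0.175, -3.136, -0.002]
force: [1.9, -1.1, 0.6]
width: 1.0
t 1.9 pos [0.2722 0.504  0.2263] yawY 83.62 tilt 0.07 w 1.0 F [ 1.9 -1.1  0.6]
 turn about tool z (deg) 0.22  then shift cm [-28.56 -68.67   7.63]  shift in present axes [-28.29 -68.79   7.54]
```

```bash
python3 -m crank '[[[-1.9,-4.5,0],0,0],[[-1.9,-4.5,0],0,0],[[-1.9,-4.5,0],0,0],[[-1.9,-4.5,0],0,0],[[-1.9,-4.5,0],0,0]]'
python3 -m crank '[[[-1.9,-4.5,0],0,0],[[-1.9,-4.5,0],0,0],[[-1.9,-4.5,0],0,0],[[-1.9,-4.5,0],0,0],[[-1.9,-4.5,0],0,0]]'; python3 -c "
from h import *
go([.477,-.211,.15],83.4)"
```

```text
clock: 2.4
position: [0.3422, 0.2665, 0.227]
ee_rot: [0.18, 3.136, 0.001]
force: [1.9, 0.7, -0.8]
width: 1.0
clock: 2.9
position: [0.4108, 0.0321, 0.2272]
ee_rot: [0.18, 3.135, 0.001]
force: [0.9, 1.4, -0.8]
width: 1.002
t 2.9 pos [0.4108 0.0321 0.2272] yawY 83.44 tilt 0.08 w 1.002 F [ 0.9  1.4 -0.8]
 turn about tool z (deg) 0.04  then shift cm [ -9.37 -23.39   7.72]  shift in present axes [ -9.34 -23.4    7.71]
```

```bash
python3 -m crank '[[[-1.8,-4.5,0],0,0],[[-1.8,-4.5,1],0,0],[[-1.8,-4.5,2],0,0],[[-1.8,-4.5,2],0,0],[[-1.5,-3.5,1.5],0,0]]'
python3 -m crank '[[[0,0,0],0,0],[[0,0,0],0,0]]'
python3 - <<'E'
from h import *
go([.477,-.211,.15],83.4)
im,d=get_image("wrist"); cv2.imwrite("pics/w1.png",im[:,:,::-1])
hsv=cv2.cvtColor(im,cv2.COLOR_RGB2HSV).astype(int)
m=(hsv[...,0]>100)&(hsv[...,0]<125)&(hsv[...,1]>120)
C=cloud("wrist",d,m); C=C[(C[:,2]>.06)&(C[:,2]<.085)]
r=cv2.minAreaRect((C[:,:2]*1000).astype(np.float32)); print(len(C),r,np.median(C,0))
E
```

```text
clock: 3.4
position: [0.4713, -0.1879, 0.1629]
ee_rot: [0.182, 3.136, -0.001]
force: [0.4, 1.4, -0.1]
width: 0.997
clock: 3.6
position: [0.4708, -0.186, 0.1631]
ee_rot: [-0.184, -3.135, 0.0]
force: [-0.7, 0.8, -0.1]
width: 1.002
t 3.6 pos [ 0.4708 -0.186   0.1631] yawY 83.3 tilt 0.07 w 1.002 F [-0.7  0.8 -0.1]
 turn about tool z (deg) -0.1  then shift cm [-0.9  -2.41  1.31]  shift in present axes [-0.91 -2.41  1.31]
1386 ((477.843505859375, -213.27845764160156), (13.381327629089355, 54.67791748046875), 83.7266845703125) [ 0.47518796 -0.21224077  0.07533584]
```

View pics/w1.png

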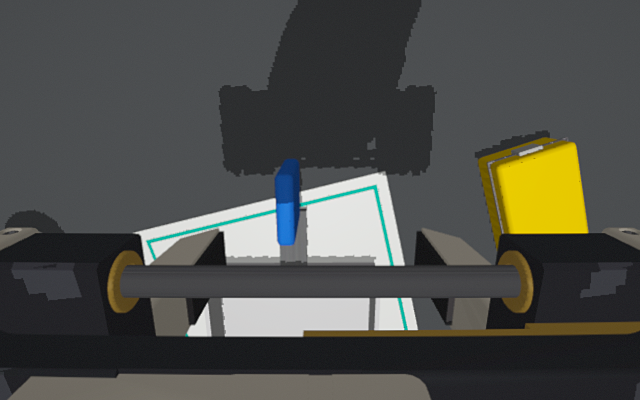

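The wrist view shows the fin at (286,205), upright. Refined centre is (0.478, -0.213) with yaw -6.3°. I descend over it.

```bash
python3 -c "
from h import *
go([.478,-.2128,.027],83.6)"
python3 -m crank '[[[-1.0,-2.6,1.5],0,0],[[0,0,3],0,0],[[0,0,3],0,0],[[0,0,0],0,0]]'; python3 -c "
from h import *
go([.478,-.2128,.027],83.6)"
```

```text
t 3.65 pos [ 0.4711 -0.1849  0.1635] yawY 83.41 tilt 0.03 w 1.001 F [-0.1  0.6 -0.8]
 turn about tool z (deg) -0.19  then shift cm [-1.   -2.7  13.65]  shift in present axes [-1.01 -2.7  13.65]
clock: 4.05
position: [0.4764, -0.2096, 0.0863]
ee_rot: [-0.176, -3.132, -0.003]
force: [-1.1, 0.4, 0.6]
width: 1.0
t 4.05 pos [ 0.4764 -0.2096  0.0863] yawY 83.55 tilt 0.3 w 1.0 F [-1.1  0.4  0.6]
 turn about tool z (deg) -0.05  then shift cm [-0.2  -0.3   5.93]  shift in present axes [-0.23 -0.31  5.93]
```

```bash
python3 -m crank '[[[-0.2,-0.3,2],0,0],[[0,0,2],0,0],[[0,0,2],0,0],[[0,0,0],0,0]]'; python3 -c "
from h import *
go([.478,-.2128,.027],83.6)"
```

```text
clock: 4.45
position: [0.4795, -0.2138, 0.0284]
ee_rot: [-0.177, -3.135, -0.002]
force: [0.1, 0.6, 0.7]
width: 0.996
t 4.45 pos [ 0.4795 -0.2138  0.0284] yawY 83.53 tilt 0.12 w 0.996 F [0.1 0.6 0.7]
 turn about tool z (deg) -0.07  then shift cm [0.16 0.08 0.14]  shift in present axes [0.16 0.08 0.14]
```

```bash
python3 -m crank '[[[0.1,0.1,0.1],0,255],[[0,0,0],0,255],[[0,0,0],0,255],[[0,0,0],0,255],[[0,0,0],0,255]]' 60;python3 -m crank '[[[0,0,0],0,255],[[0,0,-1],0,255],[[0,0,-1],0,255],[[0,0,-1],0,255],[[0,0,0],0,255]]'
python3 - <<'E'
from h import *
go([.478,-.2128,.027],83.6)
for cam in ["top","scene"]:
    im,d=get_image(cam); C=cloud(cam,d,np.ones((400,640),bool)); 
    x,y,z=C.T; s=(x>.55)&(x<.73)&(abs(y+.23)<.1)&(z>.02)&(z<.12)
    A=np.c_[C[s][:,:2],np.ones(s.sum())]
    print(cam,s.sum(),np.percentile(C[s],[2,98],axis=0).round(3).tolist())
    cv2.imwrite(f"pics/{cam}_2.png",im[:,:,::-1])
    t=(z>-.02)&s
    for lo in np.arange(.55,.73,.03):
        k=(x>lo)&(x<lo+.03)&(abs(y+.23)<.06)&(z>-.02)&(z<.12); print(round(lo,2),k.sum(),np.median(z[k]).round(4) if k.sum() else None)
E
```

```text
clock: 4.95
position: [0.4792, -0.2143, 0.028]
ee_rot: [0.18, 3.136, -0.0]
force: [0.9, -0.1, 0.1]
width: 0.618
clock: 5.45
position: [0.48, -0.2147, 0.0594]
ee_rot: [0.18, 3.134, -0.001]
force: [0.5, 0.1, 1.2]
width: 0.178
t 5.45 pos [ 0.48   -0.2147  0.0594] yawY 83.43 tilt 0.17 w 0.178 F [0.5 0.1 1.2]
 turn about tool z (deg) -0.17  then shift cm [0.22 0.17 3.24]  shift in present axes [0.23 0.17 3.24]
top 301 [[0.555, -0.314, 0.021], [0.714, -0.145, 0.048]]
0.55 135 0.0056
0.58 190 0.0035
0.61 251 0.0038
0.64 271 0.004
0.67 267 0.0037
0.7 259 0.0067
scene 597 [[0.551, -0.311, 0.021], [0.714, -0.141, 0.044]]
0.55 237 0.0057
0.58 165 0.0039
0.61 153 0.0042
0.64 155 0.0043
0.67 120 0.004
0.7 255 0.0031
```

The fingers are slow and had not yet closed when I lifted, so the tray did not move. I go back down and then close.

```bash
python3 -m crank '[[[0,0,0],0,180],[[0,0,1],0,180],[[0,0,1.5],0,180],[[0.1,0.1,0.6],0,180],[[0,0,0],0,180]]' 60; python3 -c "
from h import *
go([.478,-.2128,.027],83.6)"
```

```text
clock: 6.05
position: [0.4768, -0.2126, 0.0252]
ee_rot: [-0.18, -3.134, -0.001]
force: [0.1, -0.2, -1.1]
width: 0.294
t 6.05 pos [ 0.4768 -0.2126  0.0252] yawY 83.42 tilt 0.17 w 0.294 F [ 0.1 -0.2 -1.1]
 turn about tool z (deg) -0.18  then shift cm [-0.12 -0.   -0.18]  shift in present axes [-0.12 -0.   -0.18]
```

```bash
python3 -m crank '[[[0,0,0],0,255],[[0,0,0],0,255],[[0,0,0],0,255],[[0,0,0],0,255],[[0,0,0],0,255]]' 60;python3 -m crank '[[[0,0,0],0,255],[[0,0,-1],0,255],[[0,0,-1],0,255],[[0,0,-1],0,255],[[0,0,0],0,255]]'
cat >> h.py <<'E'
def traycheck(cx,cy,tag):
    for cam in ["top","scene"]:
        im,d=get_image(cam); C=cloud(cam,d,np.ones((400,640),bool)); x,y,z=C.T
        cv2.imwrite(f"pics/{cam}_{tag}.png",im[:,:,::-1])
        k=(abs(x-cx)<.055)&(abs(y-cy)<.055)&(z>-.02)&(z<.12)
        if k.sum()>50:
            A=np.c_[C[k][:,:2]-[cx,cy],np.ones(k.sum())]
            m=np.ones(k.sum(),bool)
            for _ in range(5):
                p=np.linalg.lstsq(A[m],z[k][m],rcond=None)[0]; r=abs(A@p-z[k]); m=r<max(.003,1.5*np.median(r))
            print(cam,'pan floor slope x,y',p[:2].round(3),'z at centre',p[2].round(4),m.sum())
E
python3 - <<'E'
from h import *
go([.478,-.2128,.027],83.6)
traycheck(.631,-.229,'3')
E
```

```text
clock: 6.55
position: [0.4783, -0.2132, 0.0269]
ee_rot: [0.18, 3.136, -0.0]
force: [-0.1, -0.5, 2.8]
width: 0.155
clock: 7.05
position: [0.4789, -0.2136, 0.0582]
ee_rot: [0.18, 3.134, -0.001]
force: [0.7, -0.3, -3.0]
width: 0.15
t 7.05 pos [ 0.4789 -0.2136  0.0582] yawY 83.42 tilt 0.15 w 0.15 F [ 0.7 -0.3 -3. ]
 turn about tool z (deg) -0.18  then shift cm [0.1  0.07 3.12]  shift in present axes [0.11 0.07 3.12]
top pan floor slope x,y [0.006 0.008] z at centre 0.0346 570
scene pan floor slope x,y [-0.003 -0.   ] z at centre 0.0341 465
```

Gripped (width 0.15 ≈ 14 mm), and the lifted tray is level within 0.01. Now I carry it over the case and under the box.

```bash
python3 -m crank '[[[0,0,-1.5],0,255],[[0,0,-1.8],0,255],[[0,0,0],-3.3,255],[[0,0,0],-3.3,255],[[0,0,0],-3.3,255]]';python3 -m crank '[[[0,0,0],-3.3,255],[[0,0,0],0,255]]'
python3 - <<'E'
from h import *
go([.446,.2129,.092],96.7)
traycheck(.634,-.195,'4')
E
```

```text
clock: 7.65
position: [0.4777, -0.213, 0.0893]
ee_rot: [0.095, -3.14, -0.0]
force: [0.4, -0.9, -3.6]
width: 0.151
clock: 7.85
position: [0.4777, -0.213, 0.0892]
ee_rot: [0.183, -3.136, -0.001]
force: [0.4, 0.5, -3.6]
width: 0.149
t 7.85 pos [ 0.4777 -0.213   0.0892] yawY 96.68 tilt 0.05 w 0.149 F [ 0.4  0.5 -3.6]
 turn about tool z (deg) -0.02  then shift cm [-1.82 42.67 -0.28]  shift in present axes [-1.81 42.67 -0.26]
top pan floor slope x,y [-0.012  0.004] z at centre 0.0658 659
scene pan floor slope x,y [-0.003  0.001] z at centre 0.0656 521
```

```bash
python3 -m crank '[[[-0.1,1.5,0],0,255],[[-0.1,3,0],0,255],[[-0.1,3,0],0,255],[[-0.1,3,0],0,255],[[-0.1,3,0],0,255]]';python3 -m crank '[[[-0.1,3,0],0,255],[[-0.1,3,0],0,255],[[-0.1,3,0],0,255],[[-0.1,3,0],0,255],[[-0.2,3,0],0,255]]'
python3 - <<'E'
from h import *
go([.446,.2129,.092],96.7)
traycheck(.62,.093,'5')
E
```

```text
clock: 8.45
position: [0.4668, -0.0762, 0.0895]
ee_rot: [0.181, -3.136, -0.001]
force: [1.2, -0.8, -3.6]
width: 0.15
clock: 8.95
position: [0.455, 0.0734, 0.0895]
ee_rot: [0.181, -3.136, -0.001]
force: [1.1, -0.3, -3.3]
width: 0.147
t 8.95 pos [0.455  0.0734 0.0895] yawY 96.61 tilt 0.04 w 0.147 F [ 1.1 -0.3 -3.3]
 turn about tool z (deg) -0.09  then shift cm [-0.73 13.96 -0.25]  shift in present axes [-0.71 13.96 -0.24]
top pan floor slope x,y [0.003 0.001] z at centre 0.0661 676
scene pan floor slope x,y [0.003 0.012] z at centre 0.0663 266
```

View pics/scene_5.png

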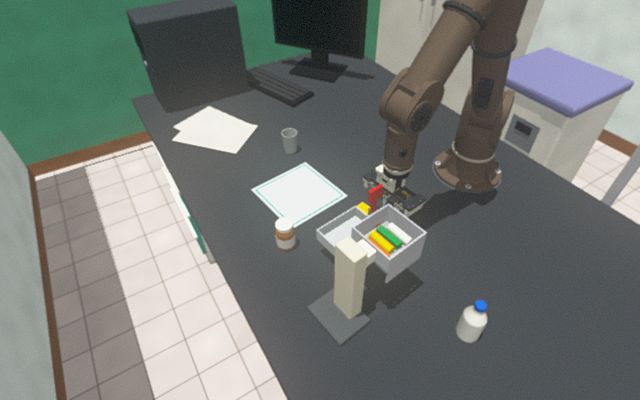

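The tray (at ~345,232) is level and entering under the box, the case untouched beneath it. I continue.

```bash
python3 -m crank '[[[-0.1,3,0],0,255],[[-0.2,3,0],0,255],[[-0.2,3,0],0,255],[[-0.1,3,0],0,255],[[-0.1,2,0],0,255]]';python3 -m crank '[[[0,0,0],0,255],[[0,0,0],0,255]]'
python3 - <<'E'
from h import *
go([.446,.2129,.092],96.7)
E
```

```text
clock: 9.55
position: [0.4458, 0.2135, 0.0895]
ee_rot: [0.183, -3.136, -0.001]
force: [-0.1, 0.6, -3.3]
width: 0.151
clock: 9.75
position: [0.4462, 0.2112, 0.0894]
ee_rot: [0.182, -3.136, 0.001]
force: [0.6, -1.3, -2.2]
width: 0.151
t 9.75 pos [0.4462 0.2112 0.0894] yawY 96.66 tilt 0.04 w 0.151 F [ 0.6 -1.3 -2.2]
 turn about tool z (deg) -0.04  then shift cm [ 0.    0.17 -0.26]  shift in present axes [ 0.    0.17 -0.26]
```

```bash
python3 -m crank '[[[0,0.2,1.5],0,255],[[0,0,2],0,255],[[0,0,1.5],0,255],[[0,0,0.7],0,255],[[0,0,0.4],0,255]]';python3 -m crank '[[[0,0,0.1],0,255],[[0,0,0],0,255]]'
python3 - <<'E'
from h import *
go([.446,.2129,.027],96.7)
traycheck(.6,.231,'6')
E
```

```text
clock: 10.25
position: [0.4465, 0.2119, 0.0282]
ee_rot: [0.179, -3.136, 0.001]
force: [-0.3, 0.1, -1.9]
width: 0.15
clock: 10.45
position: [0.447, 0.2129, 0.028]
ee_rot: [-0.181, 3.136, 0.0]
force: [0.6, -0.1, -2.6]
width: 0.149
t 10.45 pos [0.447  0.2129 0.028 ] yawY 96.6 tilt 0.04 w 0.149 F [ 0.6 -0.1 -2.6]
 turn about tool z (deg) -0.1  then shift cm [0.1  0.01 0.1 ]  shift in present axes [0.1  0.01 0.1 ]
top pan floor slope x,y [0.086 0.052] z at centre 0.0108 41
scene pan floor slope x,y [0.001 0.001] z at centre 0.0055 826
```

View pics/top_6.png

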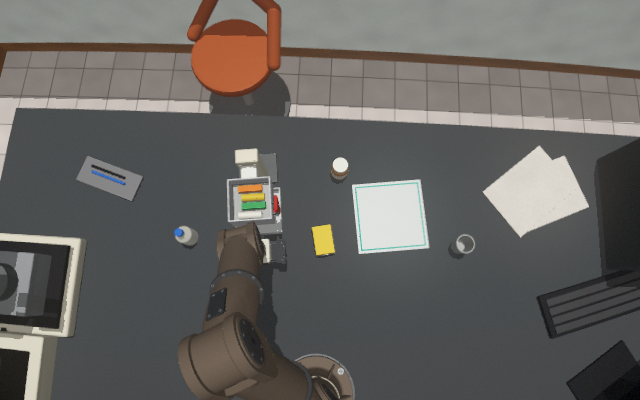

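The top view shows the pan under the box at (258,210), with the case and jar in place. The tray still hangs ~1 mm up, so I set it down, let go and rise.

```bash
python3 -m crank '[[[0,0,0.1],0,255],[[0,0,0.1],0,255],[[0,0,0],0,255],[[0,0,0],0,160],[[0,0,0],0,160]]';python3 -m crank '[[[0,0,0],0,160],[[0,0,0],0,160],[[0,0,0],0,160]]'
python3 - <<'E'
from h import *
go([.446,.2129,.15],96.7)
traycheck(.6,.231,'7')
E
```

```text
clock: 11.05
position: [0.4472, 0.2134, 0.026]
ee_rot: [-0.182, 3.135, 0.001]
force: [-0.3, 0.0, -0.8]
width: 0.277
clock: 11.35
position: [0.4467, 0.2131, 0.0256]
ee_rot: [-0.182, 3.136, 0.0]
force: [0.3, 0.2, 0.6]
width: 0.372
t 11.35 pos [0.4467 0.2131 0.0256] yawY 96.63 tilt 0.01 w 0.372 F [0.3 0.2 0.6]
 turn about tool z (deg) -0.07  then shift cm [ 7.000e-02 -1.000e-02 -1.244e+01]  shift in present axes [ 7.000e-02 -1.000e-02 -1.244e+01]
top pan floor slope x,y [-0.031  0.002] z at centre 0.0013 43
scene pan floor slope x,y [0.004 0.005] z at centre 0.0044 837
```

The tray stands flat under the box. I rise clear of the fin, close the fingers and go round to the paddle's -y side.

```bash
python3 -m crank '[[[0,0,-2],0,160],[[0,0,-4],0,160],[[0,0,-4],0,160],[[0,0,-4.5],0,255],[[0,0,-4.5],0,255]]' 20;python3 -m crank '[[[0,-2,-4],0,255],[[0,-4,-1.5],0,255],[[0,-4,0],0,255],[[0,-4,0],0,255],[[0,0,0],0,255]]'
python3 - <<'E'
from h import *
go([.5854+.0035,.0984-.03,.27],96.7)
traycheck(.6,.231,'8')
E
```

```text
clock: 11.95
position: [0.4463, 0.2127, 0.2173]
ee_rot: [0.181, -3.136, 0.001]
force: [1.3, 0.8, 0.1]
width: 0.246
clock: 12.45
position: [0.4631, 0.0682, 0.2711]
ee_rot: [-0.169, 3.136, -0.002]
force: [-0.3, 0.7, -0.6]
width: 0.005
t 12.45 pos [0.4631 0.0682 0.2711] yawY 96.18 tilt 0.08 w 0.005 F [-0.3  0.7 -0.6]
 turn about tool z (deg) -0.52  then shift cm [-12.5   -1.45   0.11]  shift in present axes [-12.51  -1.33   0.12]
scene pan floor slope x,y [-0.001  0.005] z at centre 0.0046 846
```

View pics/scene_8.png

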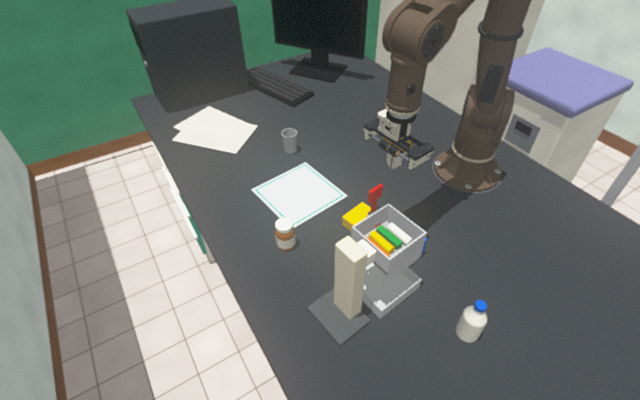

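The scene view shows the tray standing under the box with its rear corner at ~(376,308) and the red paddle free at (375,193). I check the pan's position from its visible corners before tripping the latch.

Run:
```python
from h import *
np.set_printoptions(precision=4,suppress=True)
im=cv2.imread("pics/scene_8.png")
cv2.imwrite("pics/scene_8c.png",cv2.resize(im[180:340,290:460],None,fx=4,fy=3.5,interpolation=cv2.INTER_CUBIC))
a=np.radians(6.7);R=np.array([[np.cos(a),-np.sin(a)],[np.sin(a),np.cos(a)]])
c=np.array([[s*.079,t*.079] for s,t in [(1,1),(1,-1),(-1,-1),(-1,1)]])@R.T+[.600,.231]
im,d=get_image("scene")
p=proj("scene",np.c_[c,np.full(4,.042)]); print('expected tray corners px',p)
f=im[:,:,::-1].copy()
cv2.polylines(f,[np.round(p).astype(int)],True,(0,255,255),1)
cv2.imwrite("pics/scene_9c.png",cv2.resize(f[180:340,290:460],None,fx=4,fy=3.5,interpolation=cv2.INTER_CUBIC))
```

```text
expected tray corners px [[380.5325 310.1513]
 [341.66   271.2953]
 [380.8543 244.1943]
 [420.3819 278.3182]]
```

View pics/scene_9c.png

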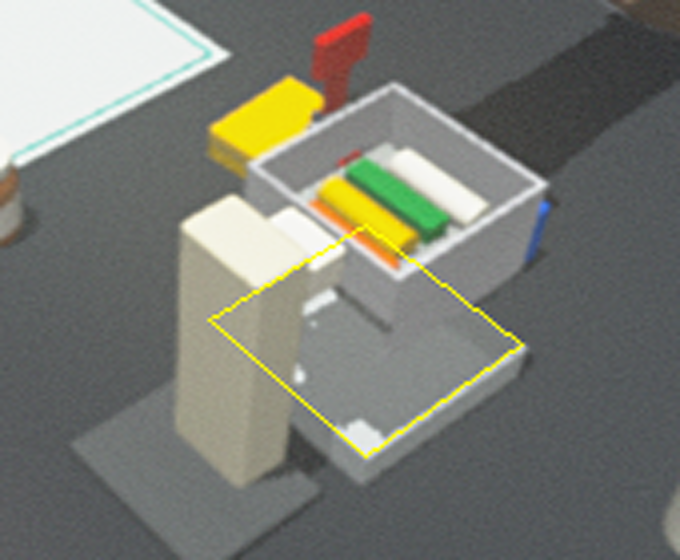

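The overlay outline coincides with the pan rim, with its rear corner at crop (366,457). Next I move to beside the paddle.

```bash
python3 -m crank '[[[-3,-0.5,0],-0.5,255],[[-4,-0.5,0],0,255],[[-4,-0.4,0],0,255],[[-1.5,0,0],0,255],[[0,0,0],0,255]]'
python3 - <<'E'
from h import *
go([.5854,.0984,.27],96.7)
im,d=get_image("scene"); f=im[:,:,::-1]
cv2.imwrite("pics/scene_10c.png",cv2.resize(f[120:320,290:460],None,fx=3.5,fy=2.9,interpolation=cv2.INTER_CUBIC))
E
```

```text
clock: 13.1
position: [0.59, 0.0775, 0.2693]
ee_rot: [0.199, -3.134, 0.001]
force: [-0.2, 0.2, -0.6]
width: 0.005
t 13.1 pos [0.59   0.0775 0.2693] yawY 97.27 tilt 0.07 w 0.005 F [-0.2  0.2 -0.6]
 turn about tool z (deg) 0.57  then shift cm [ 0.21  2.13 -0.07]  shift in present axes [ 0.19  2.13 -0.08]
```

View pics/scene_10c.png

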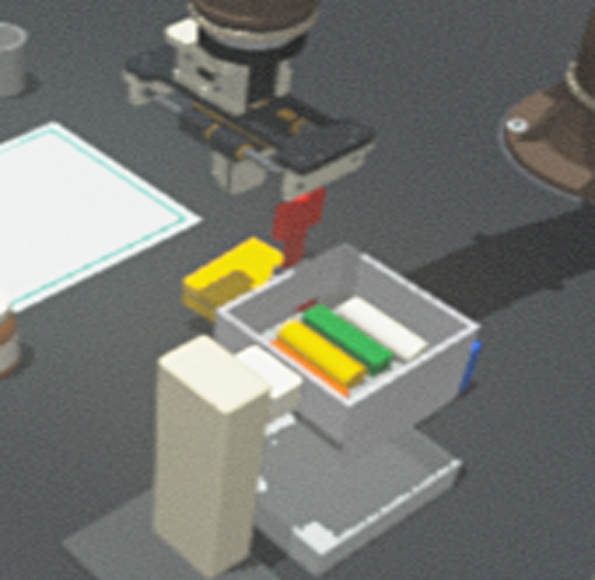

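```bash
python3 -m crank '[[[0.1,1.5,0],0.5,255],[[0.1,1.5,0],0,255],[[0,1,0],0,255],[[0,0.5,0],0,255]]' ; python3 -m crank '[[[0,0.5,0],0,255],[[0,0.5,0],0,255]]'; python3 -c "
from h import *
go([.5854,.1514,.27],96.7)"
```

```text
clock: 13.55
position: [0.5804, 0.1215, 0.2707]
ee_rot: [0.186, -3.136, -0.001]
force: [-1.6, -2.8, 1.2]
width: 0.006
clock: 13.75
position: [0.5799, 0.1291, 0.2708]
ee_rot: [0.18, -3.136, 0.001]
force: [-1.8, -3.2, 2.2]
width: 0.006
t 13.75 pos [0.5799 0.1291 0.2708] yawY 96.58 tilt 0.04 w 0.006 F [-1.8 -3.2  2.2]
 turn about tool z (deg) -0.12  then shift cm [-0.81  2.15  0.08]  shift in present axes [-0.8   2.15  0.08]
```

Contact came at y ≈ 0.12 as computed, with 3 N. I continue the push.

```bash
python3 -m crank '[[[0,1,0],0,255],[[0,1,0],0,255],[[0,0.5,0],0,255],[[0,0,0],0,255],[[0,0,0],0,255]]'
python3 - <<'E'
from h import *
go([.5854,.1514,.27],96.7)
im,d=get_image("scene"); f=im[:,:,::-1]
cv2.imwrite("pics/scene_11c.png",cv2.resize(f[120:320,290:460],None,fx=3.5,fy=2.9,interpolation=cv2.INTER_CUBIC))
E
```

```text
clock: 14.25
position: [0.5774, 0.1547, 0.2709]
ee_rot: [-0.182, 3.136, 0.0]
force: [-0.8, -3.5, 2.7]
width: 0.003
t 14.25 pos [0.5774 0.1547 0.2709] yawY 96.64 tilt 0.03 w 0.003 F [-0.8 -3.5  2.7]
 turn about tool z (deg) -0.06  then shift cm [-0.76 -0.42  0.09]  shift in present axes [-0.76 -0.42  0.09]
```

View pics/scene_11c.png

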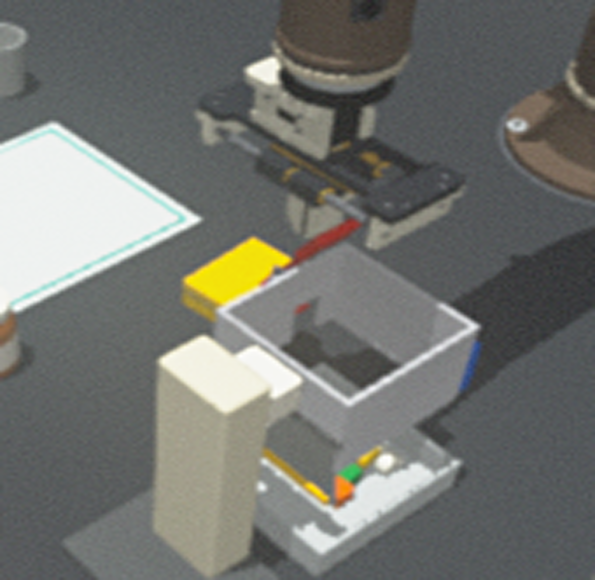

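The floor hangs open, the box is empty, and bars are visible in the tray around crop (350,480). I retreat and check them all.

```bash
python3 -m crank '[[[0,-1.5,0],0,255],[[0,-3,0],0,255],[[0,-3,0],0,255],[[0,-2,0],0,255],[[2,0,0],0,255]]' ; python3 -m crank '[[[4,0,0],0,160],[[4,0,0],0,160],[[3,0,0],0,160],[[0,0,0],0,160]]';  python3 - <<'E'
from h import *
np.set_printoptions(precision=4,suppress=True)
go([.447,.213,.12],96.7)
a=np.radians(6.7);R=np.array([[np.cos(a),-np.sin(a)],[np.sin(a),np.cos(a)]])
for cam in ["scene","top"]:
    im,d=get_image(cam); f=im[:,:,::-1]
    sl=(slice(180,330),slice(300,460)) if cam=="scene" else (slice(150,290),slice(180,340))
    cv2.imwrite(f"pics/{cam}_12c.png",cv2.resize(f[sl],None,fx=4.5,fy=3.8,interpolation=cv2.INTER_CUBIC))
    for l in ["bar_a_mid","bar_b_mid","bar_c_mid","bar_d_mid"]:
        for q in look_for(l,cam)[:4]: 
            p=np.array(q['location']);print(cam,l,round(q['score'],2),p,'box frame',(p[:2]-[.6,.231])@R)
E
```

```text
clock: 14.8
position: [0.5698, 0.0532, 0.2706]
ee_rot: [-0.173, 3.135, -0.003]
force: [0.6, -0.3, 0.1]
width: 0.007
clock: 15.2
position: [0.4557, 0.0439, 0.2706]
ee_rot: [0.18, -3.135, -0.003]
force: [0.5, 0.4, 0.1]
width: 0.303
t 15.2 pos [0.4557 0.0439 0.2706] yawY 96.58 tilt 0.15 w 0.303 F [0.5 0.4 0.1]
 turn about tool z (deg) -0.12  then shift cm [-1.11 16.89 15.06]  shift in present axes [-1.1  16.86 15.1 ]
scene bar_a_mid 0.64 [0.5474 0.2598 0.0218] box frame [-0.0489  0.0347]
top bar_a_mid 0.5 [0.5459 0.2273 0.0273] box frame [-0.0542  0.0026]
top bar_b_mid 0.51 [0.5921 0.2273 0.0242] box frame [-0.0083 -0.0028]
top bar_d_mid 0.69 [0.6099 0.2385 0.0226] box frame [0.0107 0.0063]
top bar_d_mid 0.44 [ 0.6079 -0.2372  0.0028] box frame [-0.0468 -0.4659]
```

View pics/scene_12c.png

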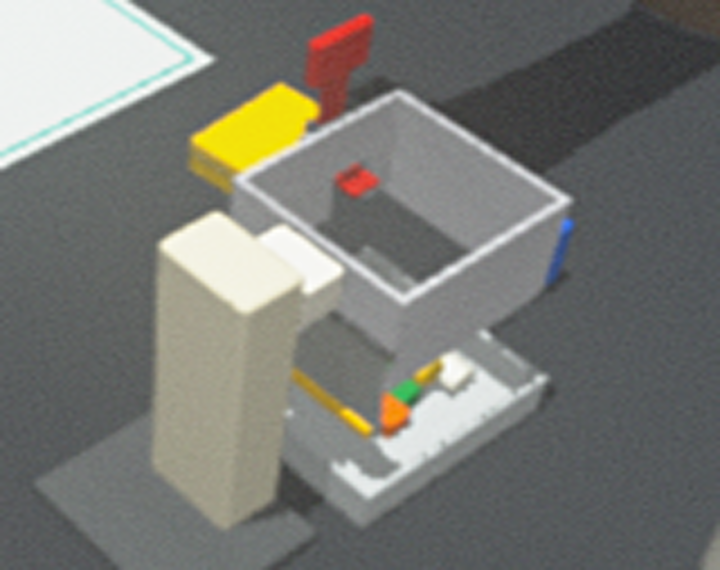

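View pics/top_12c.png

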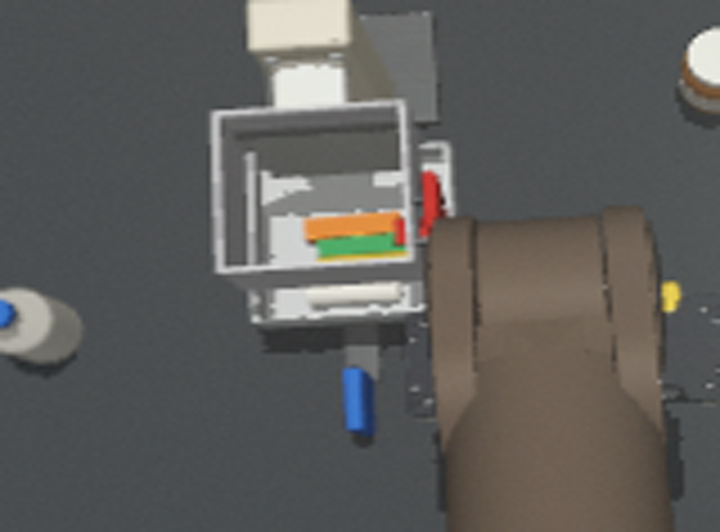

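The top view shows orange (353,227), green (360,245) with yellow at its edge (360,257), and white (352,295) all inside the pan. The scene view agrees (orange, green, yellow and white ends near 395-455, 370-410). I fetch the handle again.

```bash
python3 -m crank '[[[-0.3,3,2],0,130],[[-0.3,4,3],0,130],[[-0.3,4,3],0,130],[[-0.2,4,3],0,130],[[0,1.9,2],0,130]]' 60; python3 -m crank '[[[0,0,1],0,130],[[0,0,0],0,130]]';  python3 - <<'E'
from h import *
go([.447,.213,.026],96.7)
im,d=get_image("wrist"); cv2.imwrite("pics/w13.png",im[:,:,::-1])
hsv=cv2.cvtColor(im,cv2.COLOR_RGB2HSV).astype(int)
m=(hsv[...,0]>100)&(hsv[...,0]<125)&(hsv[...,1]>120)
C=cloud("wrist",d,m); C=C[(C[:,2]>.06)&(C[:,2]<.085)]
if len(C)>20:
    r=cv2.minAreaRect((C[:,:2]*1000).astype(np.float32)); print(len(C),r,np.median(C,0))
E
```

```text
clock: 16.2
position: [0.4493, 0.2178, 0.1386]
ee_rot: [0.188, -3.135, -0.0]
force: [0.2, 0.6, 0.7]
width: 0.487
clock: 16.4
position: [0.4498, 0.2135, 0.1294]
ee_rot: [0.182, -3.134, 0.003]
force: [0.4, -0.0, -0.5]
width: 0.487
t 16.4 pos [0.4498 0.2135 0.1294] yawY 96.66 tilt 0.18 w 0.487 F [ 0.4 -0.  -0.5]
 turn about tool z (deg) -0.04  then shift cm [ 2.800e-01 -1.000e-02  1.034e+01]  shift in present axes [2.600e-01 1.000e-02 1.034e+01]
1591 ((447.1558837890625, 210.9665069580078), (55.06184005737305, 13.773730278015137), 6.467185020446777) [0.44111765 0.21037353 0.07600599]
```

View pics/w13.png

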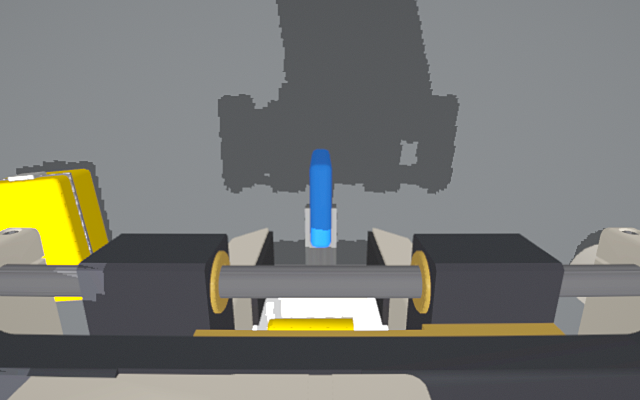

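The fin (320,200) is centred between the jaws at (0.447, 0.211). I descend and grip.

```bash
python3 -m crank '[[[0.3,-0.1,2.5],0,130],[[0,0,3],0,130],[[0,0,3],0,130],[[0,0,1.8],0,130],[[0,0,0],0,130]]' 60; python3 -m crank '[[[0,0,0],0,255],[[0,0,0],0,255],[[0,0,0],0,255],[[0,0,0],0,255],[[0,0,0],0,255]]' 60; python3 -m crank '[[[0,0,0],0,255],[[0,0,0],0,255],[[0,0,0],0,255]]'; python3 -c "
from h import *
go([.447,.213,.026],96.7)"
```

```text
clock: 16.95
position: [0.4475, 0.211, 0.027]
ee_rot: [0.178, -3.135, 0.002]
force: [-0.1, -0.6, 0.4]
width: 0.487
clock: 17.45
position: [0.4479, 0.2132, 0.0283]
ee_rot: [-0.182, 3.135, 0.001]
force: [-1.0, 0.4, 7.2]
width: 0.149
clock: 17.75
position: [0.4479, 0.2131, 0.0283]
ee_rot: [-0.182, 3.135, 0.001]
force: [-2.1, -0.8, 7.7]
width: 0.152
t 17.75 pos [0.4479 0.2131 0.0283] yawY 96.66 tilt 0.06 w 0.152 F [-2.1 -0.8  7.7]
 turn about tool z (deg) -0.04  then shift cm [ 0.09 -0.    0.23]  shift in present axes [ 0.09 -0.    0.23]
```

```bash
python3 -m crank '[[[0,0,-0.3],0,255],[[0,0,-0.3],0,255],[[0,0,-0.2],0,255],[[0,0,0],0,255],[[0,0,0],0,255]]' 60;  python3 - <<'E'
from h import *
go([.447,.213,.026],96.7)
im,d=get_image("scene"); f=im[:,:,::-1]
cv2.imwrite("pics/scene_14c.png",cv2.resize(f[180:330,300:460],None,fx=4.5,fy=3.8,interpolation=cv2.INTER_CUBIC))
E
```

```text
clock: 18.25
position: [0.4474, 0.2127, 0.0356]
ee_rot: [0.182, -3.136, 0.0]
force: [-1.4, -0.1, -4.6]
width: 0.149
t 18.25 pos [0.4474 0.2127 0.0356] yawY 96.63 tilt 0.02 w 0.149 F [-1.4 -0.1 -4.6]
 turn about tool z (deg) -0.07  then shift cm [0.04 0.03 0.96]  shift in present axes [0.04 0.03 0.96]
```

View pics/scene_14c.png

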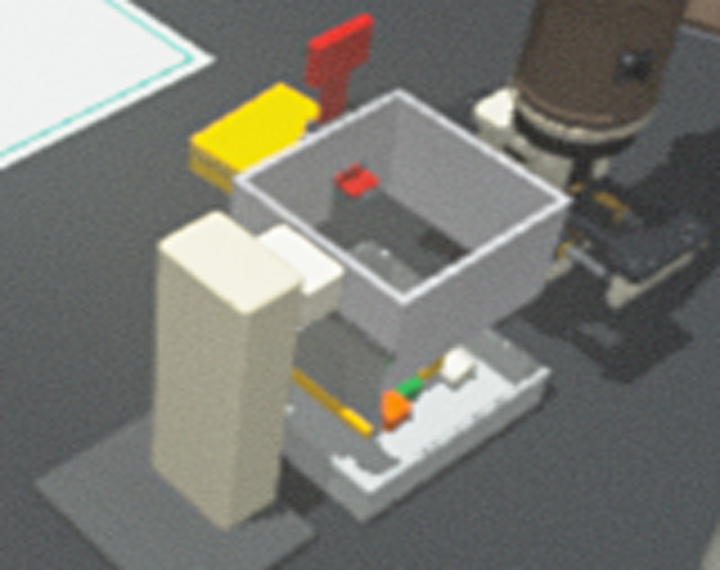

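The tray is lifted ~8 mm with -4.6 N on the wrist, so it carries its load (all four bars ≈ 3.8 N plus noise). I slide it out to the front, under the hanging floor.

```bash
python3 -m crank '[[[0.7,0,0],0,255],[[1.5,0,0],0,255],[[1.5,0,0],0,255],[[1.5,0,0],0,255],[[1.2,0,0],0,255]]' 60; python3 -m crank '[[[0.6,0,0],0,255],[[0,0,0],0,255],[[0,0,0],0,255]]'
python3 - <<'E'
from h import *
go([.377,.205,.091],96.7)
im,d=get_image("scene"); f=im[:,:,::-1]
cv2.imwrite("pics/scene_15c.png",cv2.resize(f[180:330,300:460],None,fx=4.5,fy=3.8,interpolation=cv2.INTER_CUBIC))
E
```

```text
clock: 18.8
position: [0.3825, 0.2051, 0.0356]
ee_rot: [0.182, -3.135, 0.0]
force: [-0.2, 0.2, -4.5]
width: 0.148
clock: 19.1
position: [0.3788, 0.205, 0.0359]
ee_rot: [-0.182, 3.135, 0.001]
force: [0.7, 0.5, -3.9]
width: 0.15
t 19.1 pos [0.3788 0.205  0.0359] yawY 96.63 tilt 0.06 w 0.15 F [ 0.7  0.5 -3.9]
 turn about tool z (deg) -0.07  then shift cm [ 0.18  0.02 -5.51]  shift in present axes [ 0.17  0.02 -5.51]
```

View pics/scene_15c.png

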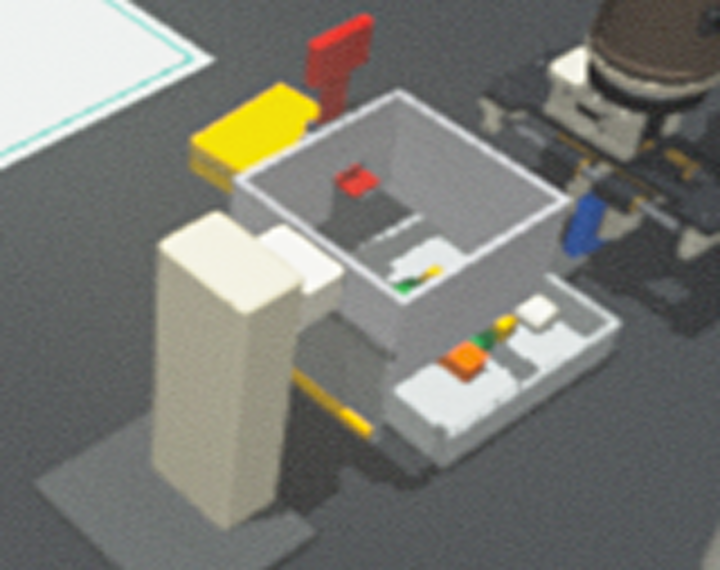

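The pan is clear of the hanging floor, and white, yellow, green and orange show at crop (535,312), (505,325), (485,340) and (465,360). I lift, then carry it over the case.

```bash
python3 -m crank '[[[0,0,-1],0,255],[[0,0,-1.5],0,255],[[0,0,-1.5],0,255],[[0,0,-1.5],0,255],[[0,0,0],0,255]]' 60
python3 - <<'E'
from h import *
go([.457,-.25,.091],96.7)
traycheck(.532,.223,'16')
E
```

```text
clock: 19.65
position: [0.3796, 0.2054, 0.0927]
ee_rot: [-0.181, 3.133, 0.003]
force: [1.1, 0.3, -3.6]
width: 0.152
t 19.65 pos [0.3796 0.2054 0.0927] yawY 96.61 tilt 0.23 w 0.152 F [ 1.1  0.3 -3.6]
 turn about tool z (deg) -0.09  then shift cm [ -2.37 -46.14   0.17]  shift in present axes [ -2.45 -46.13   0.08]
top pan floor slope x,y [-0.201 -0.129] z at centre 0.0814 523
scene pan floor slope x,y [ 0.025 -0.251] z at centre 0.0798 297
```

```bash
python3 -m crank '[[[0,-0.7,0],0,255],[[0,-1.5,0],0,255],[[0,-2.5,0],0,255],[[0,-2.5,0],0,255],[[0,-2.5,0],0,255]]'; python3 -m crank '[[[0,-2.5,0],0,255],[[0,-2.5,0],0,255],[[0,-1.2,0],0,255],[[0,0,0],0,255]]'
python3 - <<'E'
from h import *
go([.457,-.25,.091],96.7)
s=monitor.observe()['position']
traycheck(s[0]+.154,s[1]+.018,'17')
f=cv2.imread("pics/scene_17.png")
cv2.imwrite("pics/scene_17c.png",cv2.resize(f[140:320,270:460],None,fx=3.8,fy=3.2,interpolation=cv2.INTER_CUBIC))
E
```

```text
clock: 20.25
position: [0.3887, 0.1066, 0.0901]
ee_rot: [0.181, -3.135, 0.001]
force: [0.5, -1.0, -3.9]
width: 0.149
clock: 20.65
position: [0.3958, 0.0443, 0.0902]
ee_rot: [0.175, -3.135, 0.002]
force: [-0.4, -0.1, -4.3]
width: 0.148
t 20.65 pos [0.3958 0.0443 0.0902] yawY 96.41 tilt 0.1 w 0.148 F [-0.4 -0.1 -4.3]
 turn about tool z (deg) -0.29  then shift cm [ -2.64 -29.94  -0.08]  shift in present axes [ -2.79 -29.93  -0.06]
top pan floor slope x,y [-0.292 -0.041] z at centre 0.0768 649
scene pan floor slope x,y [-0.335  0.06 ] z at centre 0.0806 269
```

View pics/scene_17c.png

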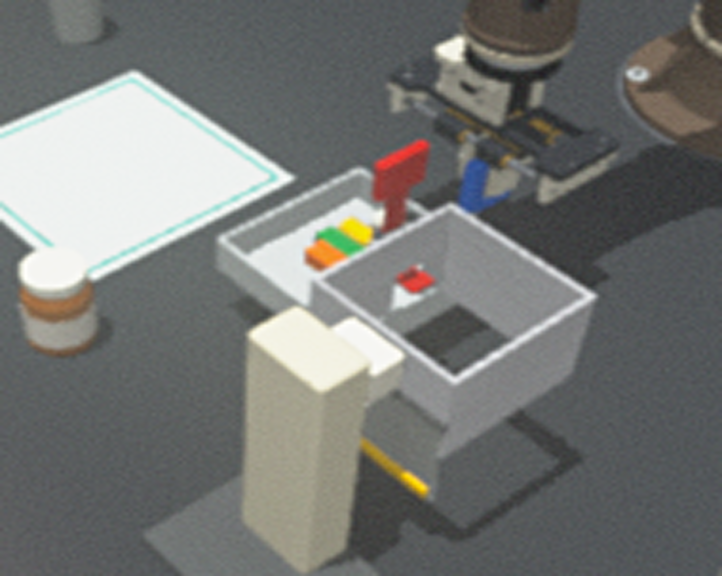

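The tray is level over the case with the orange, green and yellow bars visible at (325,250), (340,240) and (355,232), and white partly hidden behind the latch lever. I continue to the mat.

```bash
python3 -m crank '[[[-0.1,-1,0],0,255],[[-0.2,-2.2,0],0,255],[[-0.3,-2.5,0],0,255],[[-0.3,-2.5,0],0,255],[[-0.3,-2.5,0],0,255]]'; python3 -m crank '[[[-0.3,-2.5,0],0,255],[[-0.3,-2.5,0],0,255],[[-0.3,-2.5,0],0,255],[[-0.3,-2.5,0],0,255],[[-0.3,-2.5,0],0,255]]'; python3 -m crank '[[[0,-2.5,0],0,255],[[0,-2.2,0],0,255],[[0,-1.2,0],0,255],[[0,0,0],0,255]]'
python3 - <<'E'
from h import *
go([.457,-.25,.026],96.7)
s=monitor.observe()['position']
traycheck(s[0]+.154,s[1]+.018,'18')
f=cv2.imread("pics/scene_18.png")
cv2.imwrite("pics/scene_18c.png",cv2.resize(f[120:300,230:420],None,fx=3.8,fy=3.2,interpolation=cv2.INTER_CUBIC))
E
```

```text
clock: 21.25
position: [0.4209, -0.059, 0.0906]
ee_rot: [0.184, -3.136, 0.0]
force: [0.2, 1.0, -4.1]
width: 0.147
clock: 21.75
position: [0.4502, -0.1815, 0.0905]
ee_rot: [0.184, -3.136, 0.0]
force: [0.1, 0.6, -4.5]
width: 0.151
clock: 22.15
position: [0.4568, -0.2408, 0.0906]
ee_rot: [0.179, -3.136, 0.002]
force: [-0.7, -0.3, -5.1]
width: 0.151
t 22.15 pos [ 0.4568 -0.2408  0.0906] yawY 96.53 tilt 0.06 w 0.151 F [-0.7 -0.3 -5.1]
 turn about tool z (deg) -0.17  then shift cm [ 0.08 -0.92  6.46]  shift in present axes [ 0.08 -0.91  6.46]
top pan floor slope x,y [-0.274 -0.065] z at centre 0.0765 639
scene pan floor slope x,y [-0.299 -0.031] z at centre 0.0768 505
```

View pics/scene_18c.png

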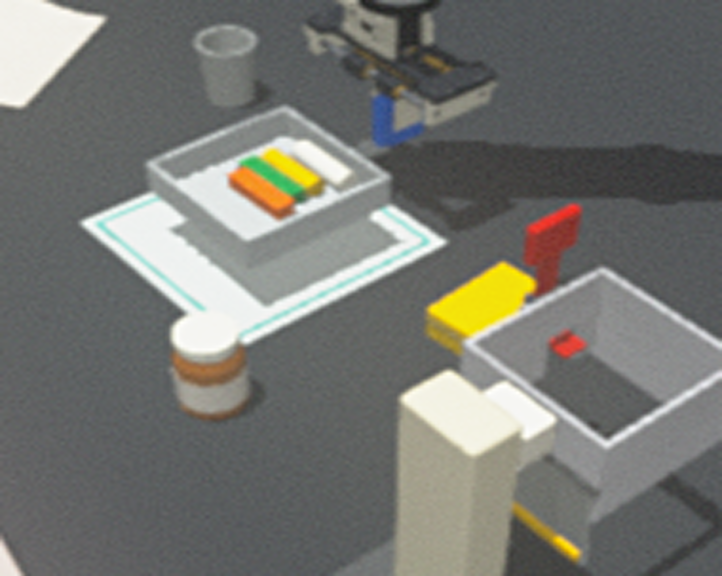

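All four bars lie in the pan around (230-350,145-215), above the mat. Now I lower it.

```bash
python3 -m crank '[[[0,-0.9,1],0,255],[[0,0,1.8],0,255],[[0,0,1.8],0,255],[[0,0,1],0,255],[[0,0,0.4],0,255]]'; python3 -m crank '[[[0,0,0.2],0,255],[[0,0,0.2],0,255],[[0,0,0],0,255]]'
python3 - <<'E'
from h import *
go([.457,-.25,.026],96.7)
E
```

```text
clock: 22.75
position: [0.4572, -0.2474, 0.0294]
ee_rot: [0.183, -3.134, -0.002]
force: [-1.0, 0.2, -3.9]
width: 0.149
clock: 23.05
position: [0.4577, -0.248, 0.0281]
ee_rot: [-0.181, 3.136, 0.001]
force: [-6.7, 2.8, 10.3]
width: 0.151
t 23.05 pos [ 0.4577 -0.248   0.0281] yawY 96.62 tilt 0.06 w 0.151 F [-6.7  2.8 10.3]
 turn about tool z (deg) -0.08  then shift cm [ 0.09 -0.19  0.21]  shift in present axes [ 0.09 -0.19  0.21]
```

```bash
python3 -m crank '[[[0,0,-0.2],0,255],[[0,0,0],0,255],[[0,0,0],0,140],[[0,0,0],0,140],[[0,0,0],0,140]]'; python3 -m crank '[[[0,0,0],0,140],[[0,0,0],0,140],[[0,0,0],0,140]]'
python3 - <<'E'
from h import *
go([.457,-.25,.026],96.7)
E
```

```text
clock: 23.55
position: [0.4584, -0.2483, 0.029]
ee_rot: [-0.182, 3.135, -0.001]
force: [-0.1, -0.2, 0.0]
width: 0.364
clock: 23.85
position: [0.4579, -0.2481, 0.0287]
ee_rot: [-0.182, 3.136, -0.0]
force: [-0.6, -0.0, 0.2]
width: 0.449
t 23.85 pos [ 0.4579 -0.2481  0.0287] yawY 96.63 tilt 0.0 w 0.449 F [-0.6 -0.   0.2]
 turn about tool z (deg) -0.07  then shift cm [ 0.11 -0.18  0.27]  shift in present axes [ 0.11 -0.18  0.27]
```

```bash
python3 -m crank '[[[0,0,-1.5],0,140],[[0,0,-3.5],0,140],[[0,0,-4.5],0,140],[[0,0,-4.5],0,140],[[3,0,-3],0,140]]'; python3 -m crank '[[[4,0,0],0,140],[[3,0,0],0,140],[[0,0,0],0,140]]'
python3 - <<'E'
from h import *
np.set_printoptions(precision=4,suppress=True)
go([.457,-.25,.026],96.7)
for cam in ["top","scene"]:
    im,d=get_image(cam); C=cloud(cam,d,np.ones((400,640),bool)); pix=np.argwhere(d>0)
    hsv=cv2.cvtColor(im,cv2.COLOR_RGB2HSV)[pix[:,0],pix[:,1]].astype(int); x,y,z=C.T
    s=(abs(x-.611)<.11)&(abs(y+.232)<.11)&(z>.034)&(z<.05)&(hsv[:,1]<80)
    r=cv2.minAreaRect((C[s][:,:2]*1000).astype(np.float32)); print(cam,'rim',r)
    P=C[s];A=np.c_[P[:,:2]-[.611,-.232],np.ones(len(P))];m=np.ones(len(P),bool)
    for _ in range(4):
        p=np.linalg.lstsq(A[m],P[m,2],rcond=None)[0]; m=abs(A@p-P[:,2])<.004
    print(' rim plane slope',p)
    cv2.imwrite(f"pics/{cam}_20.png",im[:,:,::-1])
    for l in ["bar_a_mid","bar_b_mid","bar_c_mid","bar_d_mid","case_mid","jar_mid","flask_mid","beaker_mid"]:
        q=look_for(l,cam)[:1]
        for q in q: print(cam,l,round(q['score'],2),np.array(q['location']))
sl=cv2.imread("pics/top_20.png")[140:290,170:490]
cv2.imwrite("pics/top_20c.png",cv2.resize(sl,None,fx=2.5,fy=2.5,interpolation=cv2.INTER_CUBIC))
E
```

```text
clock: 24.35
position: [0.4316, -0.2515, 0.2017]
ee_rot: [-0.187, 3.132, -0.004]
force: [-0.7, -0.1, 0.7]
width: 0.452
clock: 24.65
position: [0.3545, -0.2601, 0.1989]
ee_rot: [0.175, -3.136, -0.002]
force: [0.8, 0.1, -0.1]
width: 0.451
t 24.65 pos [ 0.3545 -0.2601  0.1989] yawY 96.4 tilt 0.09 w 0.451 F [ 0.8  0.1 -0.1]
 turn about tool z (deg) -0.3  then shift cm [-10.3   -0.2   17.29]  shift in present axes [-10.3   -0.17  17.28]
top rim ((610.4234008789062, -229.83474731445312), (160.22457885742188, 160.8915557861328), 6.936790943145752)
 rim plane slope [ 0.0024 -0.006   0.0407]
top bar_a_mid 0.54 [ 0.5462 -0.2321  0.0288]
top bar_b_mid 0.59 [ 0.6009 -0.2388  0.0238]
top bar_d_mid 0.64 [ 0.6211 -0.2235  0.0225]
top case_mid 0.94 [ 0.5094 -0.0023  0.0408]
top jar_mid 0.74 [ 0.7521 -0.0419  0.1035]
top flask_mid 0.54 [0.4952 0.4596 0.0918]
top beaker_mid 0.79 [ 0.5192 -0.4836  0.0454]
scene rim ((608.7268676757812, -226.5115966796875), (162.25537109375, 163.1459197998047), 6.700844764709473)
 rim plane slope [-0.0002 -0.0012  0.04  ]
scene bar_c_mid 0.46 [ 0.5793 -0.2289  0.0298]
scene bar_d_mid 0.42 [ 0.6251 -0.2246  0.0249]
scene case_mid 0.87 [ 0.5287 -0.003   0.0422]
scene jar_mid 0.93 [ 0.773  -0.0307  0.0698]
scene flask_mid 0.91 [0.5186 0.478  0.0885]
scene beaker_mid 0.58 [ 0.521  -0.4622  0.0617]
```

View pics/top_20c.png

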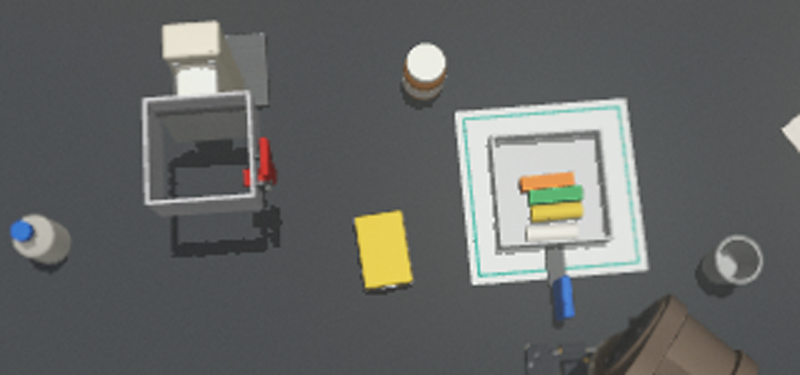

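View pics/scene_20.png

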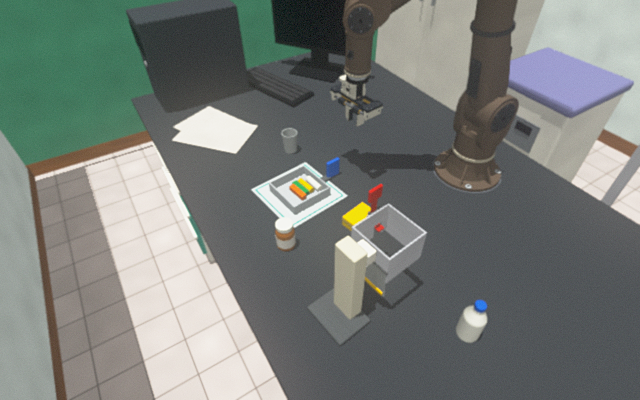

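The top view shows the tray centred on the mat, all four bars in the pan (orange 547,182; green 555,196; yellow 556,212; white 552,232) and the box floor open. The arm is clear, and the case, jar, bottle and beaker are where they were. I hand in.

```bash
python3 -c "
from cell import workorder
print(workorder.sign_off())"
```

```text
the job is handed in; nothing more can be done
None
```

I set the tray under the box, pushed the latch paddle over so the floor opened and the four bars fell in, then carried the loaded tray back over the case and released it on its mat. The job was handed in at about 25 s; the sign-off gave no verdict.

**Last checks**
- **Tray:** the pan centre is about 2 mm (top camera) to 6 mm (scene camera) from the mat's centre. The rim slope is under 0.01, so the tray is flat.
- **Bars and floor:** all four bars are visible in the pan in the top picture, and the box floor hangs open.
- **Other objects:** the network positions of the case, jar, bottle and beaker agree with those at the start to within the measuring error.
- **Robot:** the gripper is clear of everything, with no contact force beyond the noise.

**What did not go cleanly**
- On the first grasp I lifted before the slow fingers had closed. The tray did not move; I went back down and gripped again.
- The network did not report every bar in each view: the yellow bar was missed from the top, and the white and green bars in the scene view. I counted those by eye.

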